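# Stack the slide cases on the sloping rack

## Robot

A 6-joint arm with a two-finger parallel gripper is mounted at the origin on a cart in front of the work surface, level with it; the furniture and walls round the work are solid. World frame = base frame: x ahead of the robot, y to its left, z up, the work surface at z = 0. Lengths are in m, angles in degrees, forces in N, time in s.
With the tool pointing down it reaches from about 0.35 to 1 m from the base axis. Payload 7.1 kg.
Tool frame: the origin (TCP) lies at the very end of the fingers, on their centre line; the grasp point (between the pads) lies 19 mm behind it; z points along the fingers, y is the line along which they close (so a half turn about z gives the same grasp; the last joint's range is limited). The gripper opens to 85 mm and grips with 20 to 120 N. Pads are 22 mm wide; open, the fingers measure 114 mm over their backs; the gripper's body (76 mm by 85 mm) begins 54 mm behind the grasp point. The pads swing forward as they close: fully open they stand 13 mm farther back than shut.
Start: joints at [65.374, 24.242, 93.386, -0, 62.372, -1.089], TCP at [0.25, 0.573, 0.231] pointing down, gripper open.
Joint ranges: [-172.04, 172.04], [-51.8, 120.97], [4.93, 147.93], [-75.15, 255.16], [6.16, 154.13], [-145.62, 145.62]. Speed limits (degrees/s): [136.94, 136.94, 172.46, 180, 180, 180].

## Interface

Orientations are given as a 3x3 rotation matrix whose columns are the frame's x, y, z axes.
In Python, from rig import robot gives the robot as it stands. The module is installed in compiled form; this text tells all that it offers.
- The arm moves only by the shell command python3 -m pendant 'ROWS'. ROWS is JSON, a list of rows, each a list of 5 numbers: the shift along the tool's x, y, z in mm, then the turn about the tool's z in rad, then the finger opening in mm, from 0 to 85.4. A call has 1 to 8 rows; each row is the pose to reach, as a shift and turn from the pose commanded when the call began, along the tool's axes at that moment; what a row does not reach only later rows make up. A row lasts 1/12 s, in which the tool goes at most 41.7 mm and 7.16 degrees, less where a joint would pass 70% of its speed; a pose out of reach is approached as far as the arm can. A call with a gripper value outside its range is refused whole. The fingers move at their own pace and stop on an object; the grip force is fixed at half the most. Time passes only in rows, so rows that repeat a pose let the fingers close. It gives the time, the measured TCP pose, the force, the opening and the grip force at its end, in the units of the state.
- robot.sense(): the state, without advancing time (a new reading comes with each control period).
- robot.capture(name): name is "scene" or "top" or "wrist"; returns (picture, depth): 400x640x3 uint8, blue, green, red; 400x640 float32, m along the optical axis (not along the pixel's ray), 0 where there is no reading.
- robot.camera_info(name): a dict with "vfov" (degrees; the focal length in pixels is half the picture's height over the tangent of half this angle, whatever the lens; pixels are square), "cx", "cy" (the principal point, pixels), "D" ([k1, k2, p1, p2, k3] as OpenCV has them; the pictures are not rectified), "T" (4x4, takes a point from camera to world coordinates). Camera axes: x right, y down, z forward; pixel columns grow to the right and rows downward; lengths in m; the calibration is good to about 2 mm. A picture is of the moment at which its call begins: read the wrist's pose just before it. camera_info takes no time and is no camera call; for the wrist camera it gives the pose at the moment of the call.
- robot.finish_job(): hands the job in; it is judged then, once.
The state is a dict: "time_s": time; "joint_positions": joint angles; "joint_velocities": joint speeds; "effort": joint torques, N m; "tcp_pos": TCP position; "ee_rot": TCP orientation; "ft_force": force on the tool from outside, world axes, zero at the start; "torque": the same for the moment, N m; "grip_width": opening from 0.0 (shut) to 1.0 (fully open); "grip_force": force on a finger pad.
Only numpy, scipy, OpenCV 4.12 (cv2) and the standard library are available. Lean on these libraries where they do the work, as an engineer would, in place of code of your own. Each camera call takes 0.05 s, during which the arm holds its last target. There are 200 camera calls.

## Task

Stack the two long slide cases on the sloping rack, one lying flat on top of the other, squarely along the slope and centred on the shelf, each with a short end resting against the backstop at the low end. Either may be the lower one. Leave the short, nearly square case where it lies.

Things in the scene. Friction and masses are not known exactly. Their poses are not given: they have to be found in the camera images.
- rack_seat (a point): Seat of the fixed sloping aluminium rack: middle of the line where shelf meets backstop, 45 mm over the worktop. Frame tilted with the shelf: x 22 degrees down the slope into the backstop (away from the robot), y across, z square to the shelf. Shelf x = -100 to 0 mm, 44 wide, no side walls; backstop 60 wide, 60 high. Seated case's centre: x = -45, z = 9; on top of it z = 27. Base 150 x 90 x 6 mm.
- case_a_mid (a point): long flat slide case, white plastic, grey seam, blank label on top, 90 x 54 x 18 mm, about 80 g; point: its centre, 9 mm above its underside; x along its length, y across its width, z up. Starts flat on the worktop; grip it across its width. Slippery runners under it let it slide down the slope by itself, also on the other case. One of the two equal long cases.
- case_b_mid (a point): long flat slide case, white plastic, grey seam, blank label on top, 90 x 54 x 18 mm, about 80 g; point: its centre, 9 mm above its underside; x along its length, y across its width, z up. Starts flat on the worktop; grip it across its width. Slippery runners under it let it slide down the slope by itself, also on the other case. The other of the two equal long cases.
- case_short_mid (a point): short slide case in the same white plastic, nearly square, 56 x 54 x 18 mm; point: its centre, 9 mm above its underside. Not wanted on the rack; leave it alone.

How it is judged:
By the outcome, as a careful person would: the job done as asked, in the order asked, and still so for the second after the job is handed in, with the robot touching nothing.
It also fails if it takes over 56 s, if anything falls off the work surface, if the arm or the gripper's body presses on something with over 40 N, if the wrist force passes 120 N, or if a joint passes its speed limit or range.

## Working session

There is one attempt and no reset: what is moved stays moved. The work goes in short steps, Python scripts to look and compute and a shell command to move; the robot and the scene stay as the last step left them, time stands still between calls to the robot, and variables do not carry over. Pictures are saved under pics/ and viewed, at most 11 in all, crops included, and the job is handed in when it is done.

```bash
mkdir -p pics; cat > h.py <<'E'
import numpy as np, cv2
from rig import robot
def K(i):
    f=200/np.tan(np.radians(i["vfov"])/2); return np.array([[f,0,i["cx"]],[0,f,i["cy"]],[0,0,1]])
def world(i,uv,depth):
    "world points for pixels uv (Nx2) and depths along the axis"
    uv=np.asarray(uv,float).reshape(-1,1,2)
    n=cv2.undistortPoints(uv,K(i),np.array(i["D"],float)).reshape(-1,2)
    d=np.asarray(depth,float).reshape(-1,1); p=np.hstack([n*d,d]); T=np.array(i["T"])
    return p@T[:3,:3].T+T[:3,3]
def plane(i,uv,z):
    a=world(i,uv,np.ones(len(uv))); o=np.array(i["T"])[:3,3]; r=a-o
    return o+r*((z-o[2])/r[:,2])[:,None]
def cloud(i,dep):
    v,u=np.mgrid[0:400,0:640]; return world(i,np.stack([u,v],-1).reshape(-1,2),dep.reshape(-1)).reshape(400,640,3)
E
python3 - <<'E'
from h import *
for n in ["scene","top"]:
    i=robot.camera_info(n); im,d=robot.capture(n); cv2.imwrite(f"pics/{n}0.png",im); np.save(f"{n}0.npy",d)
    print(n,i["vfov"],i["cx"],i["cy"],i["D"],np.round(i["T"],3).tolist(),(d==0).mean())
s=robot.sense(); print(s["time_s"],s["ee_rot"],s["grip_width"])
E
```

```text
scene 57.5282967202345 319.1371448390866 206.91167362315903 [0.00714747 0.         0.         0.         0.        ] [[0.869, -0.357, 0.343, 0.221], [-0.495, -0.628, 0.601, -0.548], [0.001, -0.692, -0.722, 0.701], [0.0, 0.0, 0.0, 1.0]] 0.0040546875
top 47.42733486624732 313.7137087661715 195.3655561046224 [-0.08384923  0.          0.          0.          0.        ] [[-0.127, -0.962, 0.24, 0.198], [-0.992, 0.125, -0.026, -0.024], [-0.005, -0.242, -0.97, 1.344], [0.0, 0.0, 0.0, 1.0]] 0.00405859375
0.1 [[-9.16810851e-01  3.99321366e-01 -5.56128765e-04]
 [ 3.99321754e-01  9.16809987e-01 -1.25896747e-03]
 [ 7.13179566e-06 -1.37630935e-03 -9.99999053e-01]] 1.0014953086103857
```

View pics/top0.png

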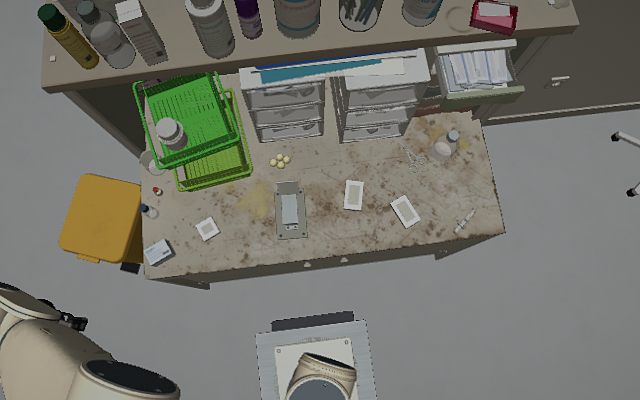

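View pics/scene0.png

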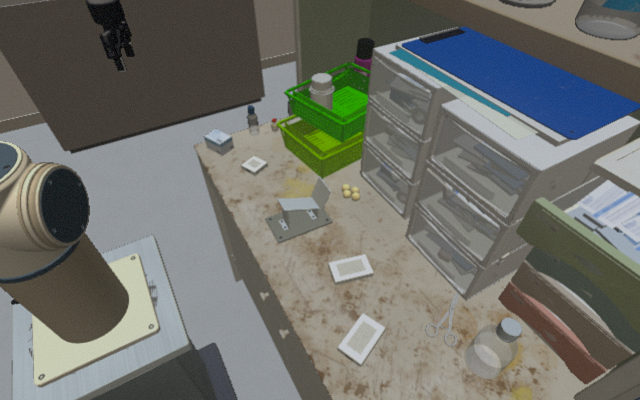

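The top view shows the rack at about (290,210) with its backstop up-image, the long cases at about (353,195) and (405,211), and the short case at about (207,228). The scene view agrees: long cases at (351,268) and (362,339), rack at (300,212).

```bash
python3 - <<'E'
from h import *
for n,seeds in [("top",[(353,195),(405,211),(207,228)]),("scene",[(351,268),(362,339),(254,165)])]:
    i=robot.camera_info(n); im=cv2.imread(f"pics/{n}0.png"); d=np.load(f"{n}0.npy")
    P=cloud(i,d)
    hsv=cv2.cvtColor(im,cv2.COLOR_BGR2HSV)
    m=((hsv[...,2]>150)&(hsv[...,1]<45)&(P[...,2]>0.008)&(P[...,2]<.03)).astype(np.uint8)
    cs,_=cv2.findContours(m,cv2.RETR_EXTERNAL,cv2.CHAIN_APPROX_NONE)
    for s in seeds:
        c=max(cs,key=lambda c:cv2.pointPolygonTest(c,s,True))
        w=plane(i,c.reshape(-1,2),0.018)
        r=cv2.minAreaRect((w[:,:2]*1000).astype(np.float32)); print(n,s,len(c),r, np.median(P[s[1]-5:s[1]+6,s[0]-5:s[0]+6,2]))
# rack: points
i=robot.camera_info("top"); P=cloud(i,np.load("top0.npy"))
R=P[170:245,265:315].reshape(-1,3); R=R[(R[:,2]>.03)]
print(len(R)); 
for a,b in [(.03,.05),(.05,.07),(.07,.09),(.09,.12)]:
    q=R[(R[:,2]>a)&(R[:,2]<b)]; print(a,len(q),q.mean(0),q.min(0),q.max(0))
im=cv2.imread("pics/top0.png")[165:250,255:325]; cv2.imwrite("pics/rk.png",cv2.resize(im,None,fx=7,fy=7,interpolation=cv2.INTER_CUBIC))
E
```

```text
top (353, 195) 88 ((513.4044799804688, -177.30966186523438), (52.91698455810547, 89.06156921386719), 75.94500732421875) 0.018579677748969736
top (405, 211) 76 ((444.0273742675781, -323.82763671875), (88.95097351074219, 53.16096496582031), 23.201478958129883) 0.018551766934421066
top (207, 228) 58 ((467.2342529296875, 267.40802001953125), (53.70490264892578, 53.50559997558594), 24.460813522338867) 0.018133637756243104
scene (351, 268) 111 ((514.5162353515625, -176.93438720703125), (54.69643020629883, 90.35308074951172), 76.35967254638672) 0.020012736176553636
scene (362, 339) 116 ((445.1056213378906, -322.7209167480469), (90.78788757324219, 53.33064651489258), 23.483871459960938) 0.01872438534259635
scene (254, 165) 50 ((467.6607360839844, 268.9022521972656), (56.69795227050781, 53.39794921875), 25.106517791748047) 0.0197591607727593
749
0.03 86 [0.5211466  0.01602649 0.04573232] [ 0.44621859 -0.01420351  0.03211745] [0.53880058 0.0447068  0.04999065]
0.05 326 [0.50775284 0.01619329 0.06047457] [ 0.46449259 -0.01499556  0.05002457] [0.54480453 0.04411131 0.06999938]
0.07 250 [0.48867576 0.01698552 0.07822401] [ 0.43920543 -0.01447429  0.07019289] [0.55482029 0.04409054 0.08986968]
0.09 73 [0.55415177 0.01375816 0.09640331] [ 0.54895008 -0.01561191  0.09015498] [0.55936066 0.04388035 0.10492477]
```

View pics/rk.png

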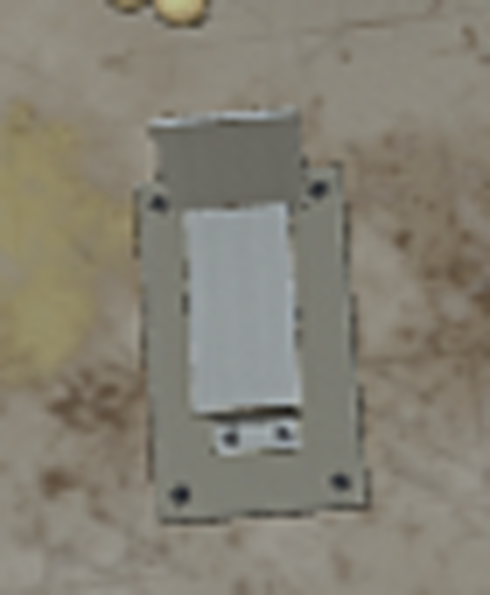

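The crop shows the rack base, the light shelf (crop corners (192,412), (300,408), (287,203), (185,210)) and the grey backstop above it, with its top edge at (150..297, 118).

```bash
python3 - <<'E'
from h import *
i=robot.camera_info("top")
px=lambda L:[(255+(x+.5)/7-.5,165+(y+.5)/7-.5) for x,y in L]
lo=plane(i,px([(185,210),(287,203)]),.045); hi=plane(i,px([(192,412),(300,408)]),.0825)
base=plane(i,px([(135,188),(340,162),(370,510),(160,522)]),.006)
top=plane(i,px([(150,122),(297,110)]),.045+.06*np.cos(np.radians(22)))
print(np.round(lo,4).tolist(),np.round(hi,4).tolist()); 
a=lo.mean(0);b=hi.mean(0); print(a,b,np.degrees(np.arctan2(*(a-b)[[1,0]])),np.linalg.norm((a-b)[:2]))
print(base.round(4).tolist(),base.mean(0),cv2.minAreaRect((base[:,:2]*1000).astype(np.float32)))
print(top.round(4).tolist(),top.mean(0))
# scene view of shelf/backstop by depth, both cams
for n in["top","scene"]:
    i=robot.camera_info(n); P=cloud(i,np.load(f"{n}0.npy")).reshape(-1,3)
    t=np.radians(22)
    for yaw in [-2.5]:
        c,s=np.cos(np.radians(yaw)),np.sin(np.radians(yaw))
        q=P-[.537,.0145,.045]; X=np.c_[q[:,0]*c+q[:,1]*s,-q[:,0]*s+q[:,1]*c,q[:,2]]
        S=np.c_[X[:,0]*np.cos(t)-X[:,2]*np.sin(t),X[:,1],X[:,0]*np.sin(t)+X[:,2]*np.cos(t)]
        m=(S[:,0]>-.11)&(S[:,0]<-.012)&(abs(S[:,1])<.035)&(abs(S[:,2])<.008); s_=S[m]
        print(n,m.sum(),np.percentile(s_,[1,50,99],axis=0).round(4).tolist(),"z fit",np.polyfit(s_[:,0],s_[:,2],1))
        for k in range(4):
            r=s_[(s_[:,0]>-.1+.022*k)&(s_[:,0]<-.078+.022*k)]; print("  y mid",k,r[:,1].min(),r[:,1].max(),(r[:,1].min()+r[:,1].max())/2)
        m=(abs(S[:,0])<.012)&(abs(S[:,1])<.045)&(S[:,2]>.012)&(S[:,2]<.07); s_=S[m]
        print("  back",m.sum(),np.percentile(s_,[1,50,99],axis=0).round(4).tolist(),np.polyfit(s_[:,1],s_[:,0],1))
E
```

```text
[[0.5342, 0.0364, 0.045], [0.5317, -0.0065, 0.045]] [[0.4409, 0.0411, 0.0825], [0.437, -0.0022, 0.0825]]
[0.53299536 0.01493685 0.045     ] [0.43898188 0.0194358  0.0825    ] -2.7397604939042437 0.09412106887115776
[[0.5569, 0.0587, 0.006], [0.5571, -0.031, 0.006], [0.4042, -0.025, 0.006], [0.4104, 0.0638, 0.006]] [0.48214729 0.01660679 0.006     ] ((482.3701171875, 16.756441116333008), (89.5916976928711, 152.9778289794922), 87.7679214477539)
[[0.5582, 0.0438, 0.1006], [0.5556, -0.0159, 0.1006]] [0.55688606 0.01398271 0.10063103]
top 409 [[-0.1038, -0.021, -0.0063], [-0.0616, 0.0008, -0.0013], [-0.0134, 0.022, 0.0037]] z fit [ 0.00017146 -0.00129322]
  y mid 0 -0.0213325414468322 0.022608484455184815 0.0006379715041763077
  y mid 1 -0.019859833764945885 0.021499483744656114 0.0008198249898551148
  y mid 2 -0.02091528178073623 0.02053671673282902 -0.00018928252395360515
  y mid 3 -0.021401378217804527 0.022638044159970123 0.0006183329710827985
  back 222 [[-0.0077, -0.029, 0.0128], [-0.0035, -0.0005, 0.0383], [0.0005, 0.0297, 0.0607]] [ 0.00245277 -0.00358825]
scene 418 [[-0.1036, -0.0222, -0.0032], [-0.0611, -0.0017, 0.0004], [-0.0137, 0.0216, 0.0024]] z fit [0.00316614 0.0004944 ]
  y mid 0 -0.022479734207311076 0.022049365603583414 -0.00021518430186383102
  y mid 1 -0.021215853301980742 0.020652502520053444 -0.00028167539096364894
  y mid 2 -0.022474115791574087 0.026747068789648373 0.002136476499037143
  y mid 3 -0.02241411275697436 0.022138157815072064 -0.0001379774709511488
  back 297 [[-0.0057, -0.0294, 0.0125], [-0.0035, -0.0016, 0.0376], [-0.0003, 0.0293, 0.0609]] [-0.00743915 -0.00342799]
```

```bash
cat >> h.py <<'E'
def go(x,y,z,yaw):
    "how far to a TCP target (m; yaw of tool y in degrees), in tool axes: mm, rad"
    s=robot.sense(); R=np.array(s["ee_rot"]); d=R.T@(np.array([x,y,z])-s["tcp_pos"])*1000
    y0=np.degrees(np.arctan2(R[1,1],R[0,1])); t=-np.radians((yaw-y0+180)%360-180)
    print("need",d.round(1),"turn",round(t,3),"| t",round(s["time_s"],2),"tcp",np.round(s["tcp_pos"],4),"yaw",round(y0,2),"F",np.round(s["ft_force"],1),"w",round(s["grip_width"],3),"gf",round(s["grip_force"],1),"j6",round(s["joint_positions"][5],1))
E
python3 -m pendant '[[-541,-582,0,-0.166,85],[-541,-582,0,-0.166,85],[-541,-582,0,-0.166,85],[-541,-582,0,-0.166,85],[-541,-582,0,-0.166,85],[-541,-582,0,-0.166,85],[-541,-582,0,-0.166,85],[-541,-582,0,-0.166,85]]'
python3 -c "
from h import *
go(.514,-.177,.18,76)"
```

```text
time_s: 0.77
tcp_pos: [0.3601, 0.2566, 0.2312]
ee_rot: [[-0.97, 0.242, -0.0], [0.242, 0.97, -0.0], [0.0, -0.0, -1.0]]
ft_force: [0.7, -0.1, 0.9]
grip_width: 0.999
grip_force: 0.0
need [-254.2 -383.5   51.3] turn 0.0 | t 0.77 tcp [0.3601 0.2566 0.2312] yaw 76.01 F [ 0.7 -0.1  0.9] w 0.999 gf 0.0 j6 -42.1
```

```bash

python3 -m pendant '[[-254,-384,0,0,85],[-254,-384,0,0,85],[-254,-384,0,0,85],[-254,-384,0,0,85],[-254,-384,0,0,85],[-254,-384,0,0,85],[-254,-384,0,0,85],[-254,-384,0,0,85]]' >/dev/null
python3 -c "
from h import *
go(.514,-.177,.18,76)"
```

```text
need [ -70.4 -105.1   51.2] turn -0.001 | t 1.43 tcp [ 0.4712 -0.0579  0.2313] yaw 75.96 F [1.  0.9 0.6] w 0.997 gf 0.0 j6 -84.4
```

```bash

python3 -m pendant '[[-70,-105,51,0,85],[-70,-105,51,0,85],[-70,-105,51,0,85],[-70,-105,51,0,85],[-70,-105,51,0,85],[-70,-105,51,0,85]]' >/dev/null
cat > look.py <<'E'
from h import *
import sys
i=robot.camera_info("wrist"); im,d=robot.capture("wrist"); cv2.imwrite(sys.argv[1],im)
z=float(sys.argv[2]); P=cloud(i,d); hsv=cv2.cvtColor(im,cv2.COLOR_BGR2HSV)
m=((hsv[...,2]>150)&(hsv[...,1]<45)&(abs(P[...,2]-z)<.008)&(d>0)).astype(np.uint8)
cs,_=cv2.findContours(m,cv2.RETR_EXTERNAL,cv2.CHAIN_APPROX_NONE); c=max(cs,key=cv2.contourArea)
print(cv2.boundingRect(c),cv2.minAreaRect((plane(i,c.reshape(-1,2),z)[:,:2]*1000).astype(np.float32)))
E
python3 look.py pics/wA.png .018
python3 -c "
from h import *
go(.514,-.177,.004,76)"
```

```text
need [ -2.   -3.  176.2] turn -0.001 | t 1.98 tcp [ 0.513  -0.1738  0.1802] yaw 75.96 F [ 0.  -0.4 -0.2] w 0.993 gf 0.0 j6 -96.0Traceback (most recent call last):
  File "look.py", line 6, in <module>
    cs,_=cv2.findContours(m,cv2.RETR_EXTERNAL,cv2.CHAIN_APPROX_NONE); c=max(cs,key=cv2.contourArea)
                                                                        ~~~^^^^^^^^^^^^^^^^^^^^^^^^
ValueError: max() iterable argument is empty
```

View pics/wA.png

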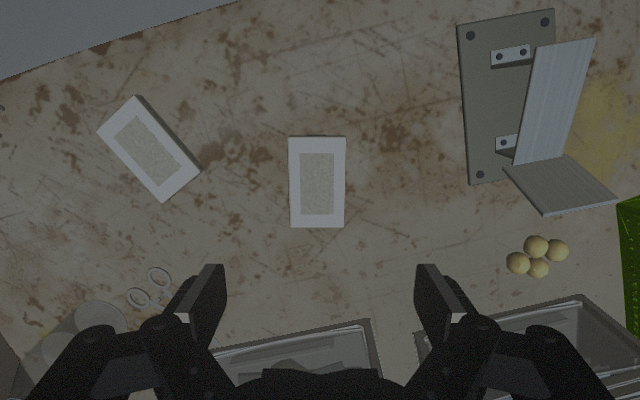

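The wrist view shows case A at (317,182), case B at (148,150), and the rack at upper right with its backstop near (560,185). The mask thresholds need adjusting because the picture is darker.

```bash
python3 - <<'E'
from h import *
im=cv2.imread("pics/wA.png"); hsv=cv2.cvtColor(im,cv2.COLOR_BGR2HSV); i=robot.camera_info("wrist"); _,d=robot.capture("wrist"); P=cloud(i,d)
print(hsv[145,317],hsv[182,317],P[145,317],P[182,317],P[240,317],d[182,317])
E
sed -i 's/\[...,2\]>150/[...,2]>120/; s/<.008/<.012/' look.py; python3 look.py pics/wA2.png .018
```

```text
[103  13 133] [ 70   7 116] [ 0.47855758 -0.1657966   0.01800708] [ 0.51236199 -0.17434034  0.01861271] [ 5.78889671e-01 -1.91294103e-01 -1.01219271e-04] 0.31439114
(96, 95, 103, 107) ((444.6300354003906, -320.9794616699219), (88.16230773925781, 52.419578552246094), 23.025924682617188)
```

```bash
sed -i '/^print/d; s/c=max.*$//' look.py; cat >> look.py <<'E'
for c in cs:
    if cv2.contourArea(c)>800: print(cv2.boundingRect(c),cv2.minAreaRect((plane(i,c.reshape(-1,2),z)[:,:2]*1000).astype(np.float32)))
E
python3 look.py pics/wA2.png .018; python3 -c "
from h import *
go(.5135,-.1755,.004,76.2)"
```

```text
(287, 136, 57, 91) ((513.792724609375, -175.6045684814453), (52.07571792602539, 88.4444808959961), 76.05794525146484)
(96, 95, 102, 107) ((444.66619873046875, -320.96124267578125), (88.11338806152344, 52.295806884765625), 23.010719299316406)
need [ -0.4  -2.2 177. ] turn -0.002 | t 2.13 tcp [ 0.5135 -0.1733  0.181 ] yaw 76.07 F [-0.5 -0.8 -0.8] w 0.995 gf 0.0 j6 -96.0
```

```bash

python3 -m pendant '[[0,-2,40,0,85],[0,-2,80,0,85],[0,-2,120,0,85],[0,-2,150,0,85],[0,-2,165,0,85],[0,-2,173,0,85],[0,-2,177,0,85],[0,-2,177,0,85]]' 
python3 -m pendant '[[0,0,0,0,0],[0,0,0,0,0],[0,0,0,0,0],[0,0,0,0,0],[0,0,0,0,0],[0,0,0,0,0],[0,0,0,0,0],[0,0,0,0,0]]'
```

```text
time_s: 2.8
tcp_pos: [0.5135, -0.176, 0.0036]
ee_rot: [[-0.97, 0.241, 0.0], [0.241, 0.97, -0.0], [-0.0, -0.0, -1.0]]
ft_force: [-0.8, 0.5, 0.6]
grip_width: 0.995
grip_force: 0.0
time_s: 3.47
tcp_pos: [0.5142, -0.1769, 0.0051]
ee_rot: [[-0.97, 0.242, 0.003], [0.242, 0.97, -0.001], [-0.003, -0.0, -1.0]]
ft_force: [-1.5, 0.6, 8.5]
grip_width: 0.61
grip_force: 62.3
```

```bash

python3 -m pendant '[[0,0,-15,0,0],[0,0,-45,0,0],[0,0,-85,0,0],[0,0,-125,0,0],[0,0,-145,0,0],[0,0,-150,0,0],[0,0,-150,0,0]]' 
python3 look.py pics/wA3.png .15; python3 -c "
from h import *
go(.4968,.0164,.133,87.5)"
```

```text
time_s: 4.05
tcp_pos: [0.5144, -0.1771, 0.1558]
ee_rot: [[-0.97, 0.242, 0.005], [0.242, 0.97, -0.002], [-0.005, -0.001, -1.0]]
ft_force: [-0.4, -0.0, -0.9]
grip_width: 0.609
grip_force: 63.6
need [ 62.8 183.3  20.9] turn -0.201 | t 4.1 tcp [ 0.5133 -0.1766  0.1541] yaw 75.97 F [ 0.   0.4 -0.3] w 0.611 gf 63.6 j6 -96.2
```

View pics/wA3.png

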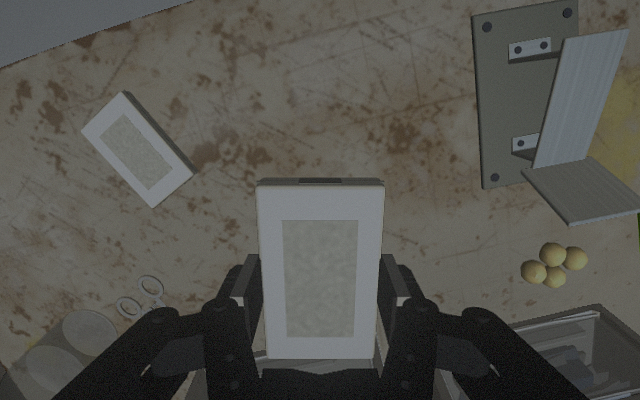

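Case A is held squarely between the fingers, image corners (257,180) to (384,358), with case B still at (138,148).

```bash

python3 -m pendant '[[8,25,0,-0.03,0],[18,55,0,-0.1,0],[31,90,0,-0.15,0],[44,128,0,-0.201,0],[55,160,0,-0.201,0],[61,177,0,-0.201,0],[63,183,0,-0.201,0],[63,183,0,-0.201,0]]' 
python3 -c "
from h import *
go(.4968,.0164,.098,87.5)
i=robot.camera_info('wrist'); im,d=robot.capture('wrist'); cv2.imwrite('pics/w4.png',im)
im,d=robot.capture('scene'); cv2.imwrite('pics/s4.png',cv2.resize(im[120:270,220:400],None,fx=4,fy=4))
"
```

```text
time_s: 4.77
tcp_pos: [0.4951, 0.0175, 0.1518]
ee_rot: [[-0.999, 0.041, -0.003], [0.041, 0.999, -0.0], [0.003, -0.0, -1.0]]
ft_force: [-0.0, -0.6, -1.0]
grip_width: 0.609
grip_force: 63.6
need [-1.9 -1.  53.8] turn 0.002 | t 4.77 tcp [0.4951 0.0175 0.1518] yaw 87.64 F [-0.  -0.6 -1. ] w 0.609 gf 63.6 j6 -87.0
```

View pics/w4.png

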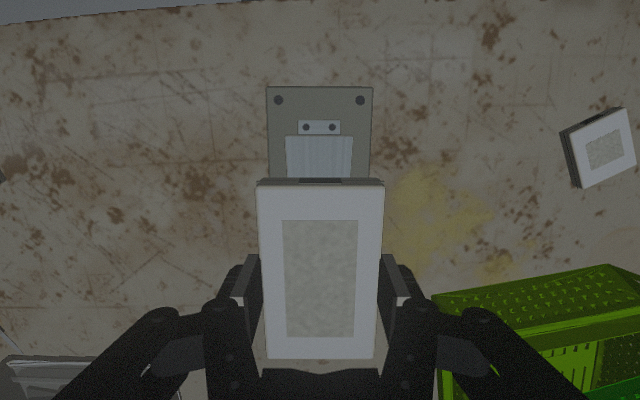

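The case is over the rack, with the shelf's upper end visible at (286–352,136), the base edge at (267–373,87), and the square short case at (600,148).

```bash
python3 - <<'E'
from h import *
i=robot.camera_info("wrist")
print(plane(i,np.array([(286,136),(352,136)]),.0825),plane(i,np.array([(267,87),(373,87),(371,178),(267,178)]),.006))
s=robot.sense()["tcp_pos"]; print("case corners", plane(i,np.array([(257,185),(384,185),(376,358),(265,358)]),s[2]+.013))
E
```

```text
[[ 0.4405931  -0.00139803  0.0825    ]
 [ 0.44242549  0.04043344  0.0825    ]] [[ 0.40851794 -0.02228444  0.006     ]
 [ 0.41234867  0.06552399  0.006     ]
 [ 0.490092    0.06391957  0.006     ]
 [ 0.4860068  -0.02922058  0.006     ]]
case corners [[ 0.44995802 -0.00590358  0.16540306]
 [ 0.45221381  0.0455475   0.16540306]
 [ 0.5407461   0.04346552  0.16540306]
 [ 0.53830463 -0.01140618  0.16540306]]
```

```bash

python3 -m pendant '[[-2,-1,15,0,0],[-2,-1,35,0,0],[-2,-1,50,0,0],[-2,-1,58,0,0],[-2,-1,62,0,0],[-2,-1,64,0,0],[-2,-1,64,0,0]]' 
python3 -m pendant '[[0,0,2,0,0],[0,0,4,0,0],[0,0,4,0,0]]'
```

```text
time_s: 5.45
tcp_pos: [0.4985, 0.0147, 0.0893]
ee_rot: [[-0.999, 0.045, -0.0], [0.045, 0.999, -0.0], [0.0, -0.0, -1.0]]
ft_force: [0.3, 0.3, -1.2]
grip_width: 0.611
grip_force: 63.6
time_s: 5.7
tcp_pos: [0.4985, 0.0152, 0.0856]
ee_rot: [[-0.999, 0.044, 0.001], [0.044, 0.999, -0.0], [-0.001, 0.0, -1.0]]
ft_force: [0.5, 0.4, -0.8]
grip_width: 0.612
grip_force: 63.6
```

```bash

python3 -m pendant '[[0,0,2,0,0],[1,0,4,0,0],[2,0,6,0,0],[2,0,6,0,0]]'; python3 -m pendant '[[1,0,2,0,0],[2,0,4,0,0],[2,0,4,0,0]]'
python3 - <<'E'
from h import *
im,d=robot.capture('scene'); cv2.imwrite('pics/s5.png',cv2.resize(im[120:270,220:400],None,fx=4,fy=4))
E
```

```text
time_s: 6.03
tcp_pos: [0.4974, 0.0153, 0.0798]
ee_rot: [[-0.999, 0.044, 0.002], [0.044, 0.999, -0.0], [-0.002, 0.0, -1.0]]
ft_force: [0.6, 0.4, 8.2]
grip_width: 0.616
grip_force: 64.5
time_s: 6.28
tcp_pos: [0.4983, 0.0153, 0.0771]
ee_rot: [[-0.999, 0.044, 0.008], [0.044, 0.999, -0.0], [-0.008, 0.0, -1.0]]
ft_force: [5.3, -0.2, 13.4]
grip_width: 0.61
grip_force: 66.0
```

View pics/s5.png

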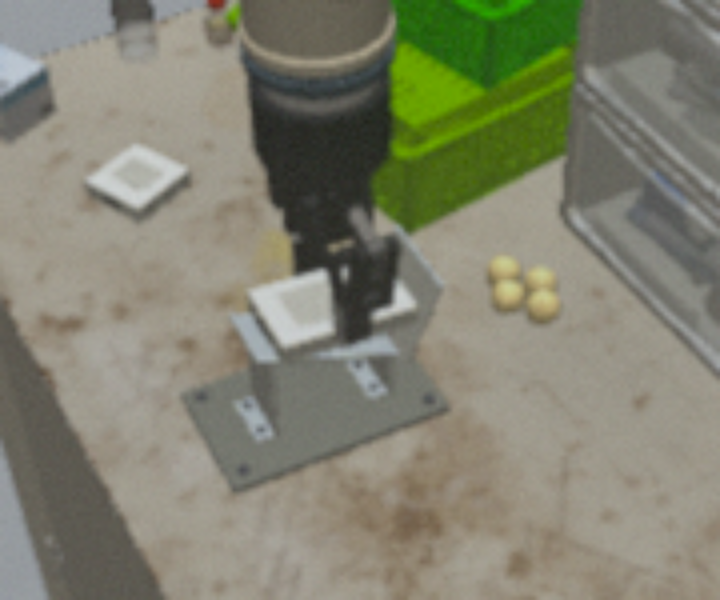

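The case is almost level over the shelf, near end touching it, crop (250–410, 270–340), and has started to pitch. Keep pressing along the normal.

```bash

python3 -m pendant '[[1,0,2,0,0],[2,0,4,0,0],[2,0,4,0,0]]'; python3 -m pendant '[[1,0,2,0,0],[2,0,4,0,0],[2,0,4,0,0]]'
```

```text
time_s: 6.58
tcp_pos: [0.4986, 0.0155, 0.0739]
ee_rot: [[-0.999, 0.044, 0.013], [0.044, 0.999, -0.0], [-0.013, 0.001, -1.0]]
ft_force: [9.8, -0.6, 14.2]
grip_width: 0.609
grip_force: 67.9
time_s: 6.83
tcp_pos: [0.4973, 0.0156, 0.0702]
ee_rot: [[-0.999, 0.044, 0.014], [0.044, 0.999, 0.0], [-0.014, 0.001, -1.0]]
ft_force: [10.5, 0.1, 15.9]
grip_width: 0.614
grip_force: 70.6
```

```bash

python3 -m pendant '[[0,0,2,0,0],[1,0,3,0,0],[1,0,3,0,0]]'
python3 - <<'E'
from h import *
im,d=robot.capture('scene'); cv2.imwrite('pics/s6.png',cv2.resize(im[160:230,260:350],None,fx=6,fy=6,interpolation=cv2.INTER_CUBIC))
i=robot.camera_info("scene");P=cloud(i,d)
# height along the case top, rack-seat frame
t=np.radians(22); c,s=np.cos(np.radians(-2.5)),np.sin(np.radians(-2.5)); q=P.reshape(-1,3)-[.5337,.0148,.045]
X=np.c_[q[:,0]*c+q[:,1]*s,-q[:,0]*s+q[:,1]*c,q[:,2]]; S=np.c_[X[:,0]*np.cos(t)-X[:,2]*np.sin(t),X[:,1],X[:,0]*np.sin(t)+X[:,2]*np.cos(t)]*1000
g=im.reshape(-1,3).min(1)>140
for x in range(-100,0,12):
    m=g&(abs(S[:,0]-x)<6)&(abs(S[:,1])<35)&(S[:,2]>5)&(S[:,2]<50); 
    if m.sum()>3: print(x,m.sum(),np.median(S[m],0).round(1))
E
```

```text
time_s: 7.08
tcp_pos: [0.4962, 0.0155, 0.0672]
ee_rot: [[-0.999, 0.043, 0.014], [0.043, 0.999, -0.0], [-0.014, 0.0, -1.0]]
ft_force: [10.0, -1.4, 16.4]
grip_width: 0.612
grip_force: 72.3
-88 82 [-88.8  -1.8  19.1]
-76 70 [-76.   -3.   20.1]
-64 66 [-64.4  -3.9  21.2]
-52 27 [-53.5  10.4  22. ]
-28 14 [-26.6 -24.3  22.7]
-16 15 [-15.6 -22.5  24.2]
-4 13 [ -6.6 -15.1  24.9]
```

View pics/s6.png

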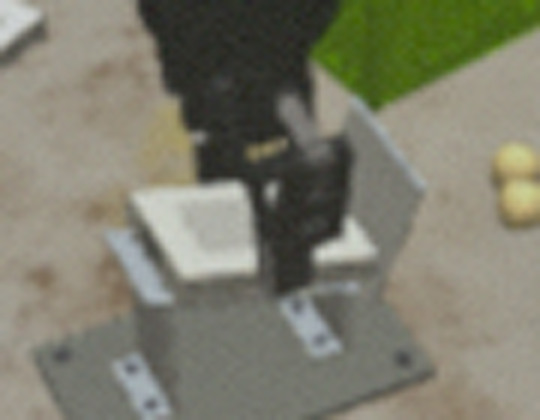

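The case has now pitched to within about 4° of the shelf, near end resting on it at crop (130–260,190–280). Press a little more, then release.

```bash

python3 -m pendant '[[1,0,2,0,0],[1,0,2,0,0],[1,0,2,0,56],[1,0,2,0,58],[1,0,2,0,60],[1,0,2,0,62],[1,0,2,0,64],[1,0,2,0,64]]'
cat > rk.py <<'E'
from h import *
import sys
t=np.radians(22); c,s=np.cos(np.radians(-2.5)),np.sin(np.radians(-2.5))
for n in sys.argv[2:]:
    i=robot.camera_info(n); im,d=robot.capture(n); P=cloud(i,d)
    q=P.reshape(-1,3)-[.5337,.0148,.045]
    X=np.c_[q[:,0]*c+q[:,1]*s,-q[:,0]*s+q[:,1]*c,q[:,2]]; S=np.c_[X[:,0]*np.cos(t)-X[:,2]*np.sin(t),X[:,1],X[:,0]*np.sin(t)+X[:,2]*np.cos(t)]*1000
    z=float(sys.argv[1]); g=(im.reshape(-1,3).min(1)>(90 if n=="wrist" else 120))&(np.ptp(im.reshape(-1,3).astype(int),axis=1)<40)
    m=g&(S[:,0]>-115)&(S[:,0]<4)&(abs(S[:,1])<40)&(abs(S[:,2]-z)<7)
    cs,_=cv2.findContours(m.reshape(400,640).astype(np.uint8),cv2.RETR_EXTERNAL,cv2.CHAIN_APPROX_NONE); k=max(cs,key=cv2.contourArea)
    S=S.reshape(400,640,3)[k[:,0,1],k[:,0,0]]; print(n,cv2.boundingRect(k),"rect in seat frame",cv2.minAreaRect(S[:,:2].astype(np.float32)))
    A=q[m]; f=(lambda S:np.linalg.lstsq(np.c_[S[:,:2],np.ones(len(S))],S[:,2],rcond=None)[0])
    X=np.c_[A[:,0]*c+A[:,1]*s,-A[:,0]*s+A[:,1]*c,A[:,2]]; B=np.c_[X[:,0]*np.cos(t)-X[:,2]*np.sin(t),X[:,1],X[:,0]*np.sin(t)+X[:,2]*np.cos(t)]*1000
    print("  plane z slopes",f(B).round(3),"z med",np.median(B[:,2]).round(1),"n",len(B))
E
python3 rk.py 19 scene wrist
```

```text
time_s: 7.8
tcp_pos: [0.4878, 0.0156, 0.062]
ee_rot: [[-0.999, 0.044, -0.001], [0.044, 0.999, -0.0], [0.001, -0.0, -1.0]]
ft_force: [0.4, -0.2, 0.1]
grip_width: 0.751
grip_force: 0.0
scene (283, 191, 18, 16) rect in seat frame ((-74.03134155273438, -1.3322181701660156), (53.966156005859375, 35.41460418701172), 89.7181167602539)
  plane z slopes [8.0000e-03 1.8000e-02 1.9962e+01] z med 19.5 n 251
wrist (248, 232, 146, 120) rect in seat frame ((-45.49754333496094, 1.0015144348144531), (92.59918975830078, 54.069210052490234), 0.1817263513803482)
  plane z slopes [3.0000e-03 2.0000e-03 1.8306e+01] z med 18.2 n 14337
```

Seated at x −45.5, y within ±1 mm, angle 0.2°. Now case B.

```bash

python3 -m pendant '[[0,0,-10,0,66],[0,0,-30,0,70],[0,0,-70,0,75],[0,0,-110,0,85],[0,0,-130,0,85],[0,0,-130,0,85]]' | head -2
python3 -c "
from h import *
go(.4447,-.322,.18,-66.9)"
```

```text
time_s: 8.4
tcp_pos: [0.4914, 0.0157, 0.1978]
need [  32.  -339.4   17.3] turn 2.695 | t 8.4 tcp [0.4914 0.0157 0.1978] yaw 87.49 F [0.1 0.3 0. ] w 0.994 gf 0.0 j6 -87.1
```

```bash

python3 -m pendant '[[32,-339,10,0.1,85],[32,-339,10,0.2,85],[32,-339,10,0.3,85],[32,-339,10,0.4,85],[32,-339,10,0.5,85],[32,-339,10,0.6,85],[32,-339,10,0.7,85],[32,-339,10,0.8,85]]' | head -2
python3 -c "
from h import *
go(.4447,-.322,.18,-66.9)"
```

```text
time_s: 9.07
tcp_pos: [0.4414, -0.3161, 0.1823]
need [-6.6 -1.4  2.3] turn 1.889 | t 9.07 tcp [ 0.4414 -0.3161  0.1823] yaw 41.36 F [ 0.6 -0.3  0.3] w 0.997 gf 0.0 j6 -78.2
```

```bash

python3 -m pendant '[[-7,-1,0,0.12,85],[-7,-1,0,0.24,85],[-7,-1,0,0.36,85],[-7,-1,0,0.48,85],[-7,-1,0,0.6,85],[-7,-1,0,0.72,85],[-7,-1,0,0.84,85],[-7,-1,0,0.96,85]]' | head -1
python3 -m pendant '[[0,0,0,0.12,85],[0,0,0,0.24,85],[0,0,0,0.36,85],[0,0,0,0.48,85],[0,0,0,0.6,85],[0,0,0,0.72,85],[0,0,0,0.84,85],[0,0,0,0.93,85]]' | head -1
python3 look.py pics/wB.png .018
python3 -c "
from h import *
go(.4447,-.322,.004,-66.9)"
```

```text
time_s: 9.73
time_s: 10.4
(0, 335, 57, 62) ((79.9763412475586, -56.89887237548828), (69.61479187011719, 100.37179565429688), 69.80819702148438)
(295, 136, 57, 90) ((445.36932373046875, -321.1131591796875), (87.74736785888672, 52.974365234375), 23.033796310424805)
need [ -1.9   1.6 178.2] turn -0.005 | t 10.45 tcp [ 0.446  -0.32    0.1822] yaw -67.21 F [-0.4  0.   0.2] w 1.001 gf 0.0 j6 30.3
```

```bash

python3 -m pendant '[[-1,1,40,0,85],[-1,1,80,0,85],[-1,1,120,0,85],[-1,1,150,0,85],[-1,1,165,0,85],[-1,1,173,0,85],[-1,1,177,0,85],[-1,1,177,0,85]]' |head -2
python3 -m pendant '[[0,0,0,0,0],[0,0,0,0,0],[0,0,0,0,0],[0,0,0,0,0],[0,0,0,0,0],[0,0,0,0,0],[0,0,0,0,0],[0,0,0,0,0]]'
python3 -m pendant '[[0,0,-15,0,0],[0,0,-45,0,0],[0,0,-85,0,0],[0,0,-125,0,0],[0,0,-155,0,0],[0,0,-165,0,0],[0,0,-165,0,0]]'
python3 -c "
from h import *
go(.4968,.0168,.165,-92.5)
"
```

```text
time_s: 11.12
tcp_pos: [0.4458, -0.3215, 0.0053]
time_s: 11.78
tcp_pos: [0.4469, -0.3224, 0.0074]
ee_rot: [[0.918, 0.397, 0.002], [0.397, -0.918, -0.002], [0.001, 0.003, -1.0]]
ft_force: [-0.6, 0.1, 7.6]
grip_width: 0.611
grip_force: 62.2
time_s: 12.37
tcp_pos: [0.4476, -0.3228, 0.1742]
ee_rot: [[0.918, 0.397, 0.006], [0.397, -0.918, -0.004], [0.004, 0.006, -1.0]]
ft_force: [-0.1, 0.0, -0.6]
grip_width: 0.605
grip_force: 63.6
need [ 179.9 -292.3    8. ] turn 0.452 | t 12.37 tcp [ 0.4476 -0.3228  0.1742] yaw -66.63 F [-0.1  0.  -0.6] w 0.605 gf 63.6 j6 29.6
```

```bash

python3 -m pendant '[[12,-18,0,0.03,0],[33,-51,0,0.1,0],[54,-84,0,0.2,0],[76,-117,0,0.28,0],[98,-151,0,0.36,0],[120,-185,0,0.43,0],[142,-219,0,0.452,0],[164,-253,0,0.452,0]]' | head -2
python3 -c "
from h import *
go(.5045,.0163,.165,-92.5)"
```

```text
time_s: 13.03
tcp_pos: [0.4948, -0.0223, 0.1687]
need [  7.9 -39.    3.7] turn -0.002 | t 13.03 tcp [ 0.4948 -0.0223  0.1687] yaw -92.62 F [ 1.  -0.5  0.1] w 0.606 gf 63.5 j6 88.7
```

```bash

python3 -m pendant '[[2,-12,0,0,0],[5,-26,0,0,0],[7,-35,0,0,0],[8,-39,0,0,0],[8,-39,0,0,0],[8,-39,0,0,0]]' | head -2
python3 - <<'E'
from h import *
go(.5045,.0163,.11,-92.5)
i=robot.camera_info('wrist'); im,d=robot.capture('wrist'); cv2.imwrite('pics/w7.png',im)
E
```

```text
time_s: 13.53
tcp_pos: [0.5054, 0.0137, 0.17]
need [-1.  -2.6 60. ] turn -0.001 | t 13.53 tcp [0.5054 0.0137 0.17  ] yaw -92.54 F [ 0.5  0.1 -0.5] w 0.608 gf 63.5 j6 92.8
```

View pics/w7.png

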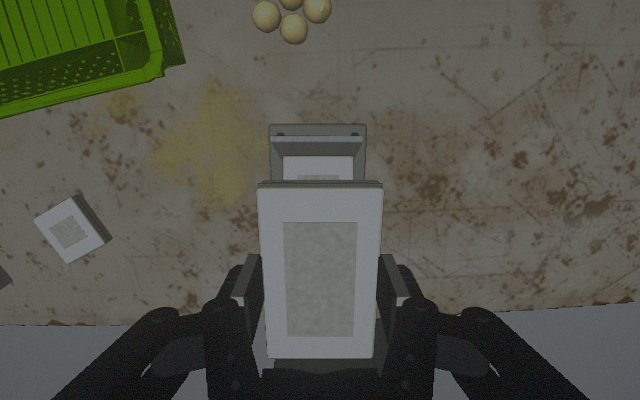

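Case B hangs over the rack seen from the far side: lower case's seated end at (283–354,156), backstop top edge at (271–364,138), held case end at (257–383,187).

```bash
python3 - <<'E'
from h import *
i=robot.camera_info("wrist"); s=robot.sense()["tcp_pos"]
print("case A far end",plane(i,np.array([(283,156),(354,156)]),.045+.018*.927).mean(0),"backstop",plane(i,np.array([(271,138),(364,138)]),.1006).mean(0))
print("held",plane(i,np.array([(257,187),(383,187)]),s[2]+.012).mean(0),plane(i,np.array([(266,358),(374,358)]),s[2]+.012).mean(0))
E
```

```text
case A far end [0.53933822 0.01477514 0.061686  ] backstop [0.55807376 0.01437658 0.1006    ]
held [0.54873995 0.01320304 0.18210628] [0.46030412 0.01717822 0.18210628]
```

```bash

python3 -m pendant '[[0,-1,10,0,0],[0,-1,25,0,0],[0,-1,40,0,0],[0,-1,52,0,0],[0,-1,58,0,0],[0,-1,62,0,0],[0,-1,62,0,0]]' 
python3 -m pendant '[[0,0,2,0,0],[0,0,4,0,0],[0,0,6,0,0],[0,0,6,0,0]]'
```

```text
time_s: 14.17
tcp_pos: [0.5054, 0.0149, 0.1077]
ee_rot: [[0.999, -0.045, -0.001], [-0.045, -0.999, -0.0], [-0.001, 0.0, -1.0]]
ft_force: [-0.4, -0.3, -0.5]
grip_width: 0.61
grip_force: 63.5
time_s: 14.5
tcp_pos: [0.5059, 0.0153, 0.1026]
ee_rot: [[0.999, -0.044, 0.0], [-0.044, -0.999, -0.0], [0.0, -0.0, -1.0]]
ft_force: [-0.1, 0.1, -0.4]
grip_width: 0.606
grip_force: 63.5
```

```bash

python3 -m pendant '[[0,0,2,0,0],[-1,0,4,0,0],[-2,0,6,0,0],[-2,0,6,0,0]]'; python3 -m pendant '[[-1,0,2,0,0],[-2,0,4,0,0],[-2,0,4,0,0]]'
```

```text
time_s: 14.83
tcp_pos: [0.5065, 0.0153, 0.0979]
ee_rot: [[0.999, -0.044, 0.005], [-0.044, -0.999, -0.0], [0.005, -0.0, -1.0]]
ft_force: [3.4, -0.8, 11.1]
grip_width: 0.609
grip_force: 64.8
time_s: 15.08
tcp_pos: [0.5062, 0.0155, 0.0946]
ee_rot: [[0.999, -0.044, 0.009], [-0.044, -0.999, -0.0], [0.009, -0.0, -1.0]]
ft_force: [6.0, -0.4, 11.6]
grip_width: 0.608
grip_force: 66.4
```

```bash

python3 -m pendant '[[-1,0,2,0,0],[-2,0,4,0,0],[-2,0,4,0,0]]'; python3 -m pendant '[[-1,0,2,0,0],[-2,0,4,0,0],[-2,0,4,0,0]]'
python3 - <<'E'
from h import *
im,d=robot.capture('scene'); cv2.imwrite('pics/s8.png',cv2.resize(im[160:230,260:350],None,fx=6,fy=6,interpolation=cv2.INTER_CUBIC))
E
```

```text
time_s: 15.33
tcp_pos: [0.5047, 0.0156, 0.0908]
ee_rot: [[0.999, -0.044, 0.01], [-0.044, -0.999, -0.0], [0.01, -0.0, -1.0]]
ft_force: [7.1, -0.6, 15.1]
grip_width: 0.608
grip_force: 68.3
time_s: 15.58
tcp_pos: [0.5039, 0.0156, 0.0872]
ee_rot: [[0.999, -0.044, 0.012], [-0.044, -0.999, -0.0], [0.012, -0.001, -1.0]]
ft_force: [9.6, -0.8, 13.7]
grip_width: 0.61
grip_force: 70.2
```

View pics/s8.png

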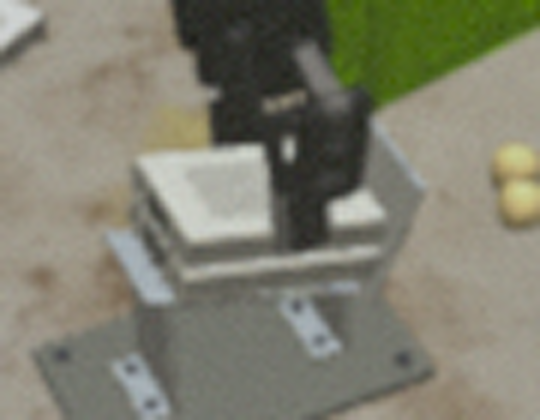

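The second case lies on the first, nearly parallel, crop (135–385,150–240), with the lower one still in place. Press a little more and release as before.

```bash

python3 -m pendant '[[-1,0,2,0,0],[-1,0,4,0,0],[-1,0,4,0,0]]' | grep -E "tcp|ft"
python3 -m pendant '[[0,0,0,0,56],[0,0,0,0,58],[0,0,0,0,60],[0,0,0,0,62],[0,0,0,0,64],[0,0,0,0,66],[0,0,0,0,66],[0,0,0,0,66]]'
python3 rk.py 37 scene wrist
```

```text
tcp_pos: [0.5045, 0.0157, 0.0837]
ft_force: [10.6, -0.1, 16.2]
time_s: 16.55
tcp_pos: [0.4967, 0.0157, 0.0804]
ee_rot: [[0.999, -0.044, -0.0], [-0.044, -0.999, 0.0], [-0.0, 0.0, -1.0]]
ft_force: [-0.3, -0.2, -0.2]
grip_width: 0.772
grip_force: 0.0
scene (285, 185, 19, 15) rect in seat frame ((-71.22319030761719, -0.6645088195800781), (53.29228973388672, 41.945682525634766), 89.78932189941406)
  plane z slopes [5.0000e-03 9.0000e-03 3.7742e+01] z med 37.5 n 271
wrist (257, 165, 124, 205) rect in seat frame ((-45.79555892944336, 1.4967231750488281), (53.672996520996094, 90.24820709228516), 89.80615997314453)
  plane z slopes [-0.0000e+00  2.0000e-03  3.6165e+01] z med 36.2 n 24672
```

```bash

python3 -m pendant '[[0,0,-10,0,68],[0,0,-30,0,72],[0,0,-70,0,80],[0,0,-110,0,85],[0,0,-120,0,85],[-20,100,-140,0,85],[-20,200,-140,0,85],[-20,200,-140,0,85]]' | head -2
python3 -m pendant '[[0,50,0,0,85],[0,50,0,0,85],[0,50,0,0,85],[0,50,0,0,85]]' | head -2
python3 rk.py 37 scene top
python3 - <<'E'
from h import *
im,d=robot.capture('scene'); a=cv2.resize(im[150:240,250:350],None,fx=4,fy=4,interpolation=cv2.INTER_CUBIC)
im,d=robot.capture('top'); b=cv2.resize(im[165:255,245:345],None,fx=4,fy=4,interpolation=cv2.INTER_CUBIC); cv2.imwrite('pics/end.png',np.hstack([a,b]))
E
```

```text
time_s: 17.32
tcp_pos: [0.4771, -0.1073, 0.2163]
time_s: 17.65
tcp_pos: [0.4747, -0.1566, 0.2149]
scene (285, 185, 41, 15) rect in seat frame ((-45.999088287353516, -0.6533832550048828), (92.18083953857422, 53.55135726928711), 0.20172862708568573)
  plane z slopes [8.0000e-03 1.4000e-02 3.7951e+01] z med 37.6 n 492
top (279, 187, 20, 27) rect in seat frame ((-45.47529602050781, -0.9576168060302734), (53.07405471801758, 93.82282257080078), 88.40689086914062)
  plane z slopes [-6.0000e-03  1.0000e-02  3.5841e+01] z med 36.0 n 490
```

View pics/end.png

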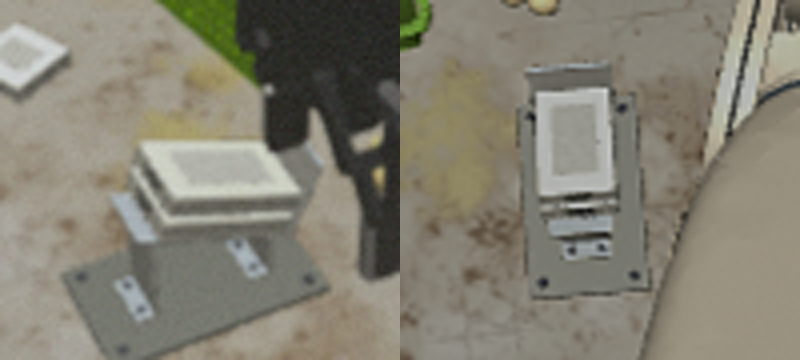

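Both views show the two cases stacked square and centred, ends at the backstop (left (135–300,140–230), right (537–613,88–210)), with the gripper clear.

```bash
python3 -c "
from rig import robot
print(robot.finish_job())"
```

```text
the job is handed in; nothing more can be done
None
```

The job is handed in at about 18 s: both long cases lie flat, one on the other, on the rack, measured about 1 mm off centre and 0.2–1.6° off square depending on the camera, with their low ends at the backstop; the short case was not touched.

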